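# Fit up a tube on a base plate with an engineer's square

### The job

Line up the short piece of square tube lying beside the base plate for welding onto it (leave the similar things at the back of the bench alone). First lay the engineer's square from beside the plate with its stock (the thick leg) flush along the plate's near edge and its blade lying away from you over the plate, the blade's outer (right-hand) edge on the white chalk line, and let go of it; then set the tube lying down on the plate, to the right of the blade, with its whole long side flush against that outer edge. Leave both in place, square to the plate, and do not disturb the magnet, nut and marker lying near.

Things in the scene. Friction and masses are not known exactly. Their poses are not given: they have to be found in the camera images.
- base_plate: dark steel plate, 140 (x) x 180 (y) x 5 mm, flat on the bench, fixed; four 13 mm dark bolt-hole spots at its corners (only drawn: the top is flat). Origin: centre of its underside; x points away from the robot, y to the left (turned by up to 0.25 rad). Its near edge is its face at x = -70 mm.
- chalk_line: thin white soapstone line drawn on the plate's top, 134 mm long and 2.5 mm wide, from near edge to far edge, parallel to the plate's x. Origin: middle of the line, on the plate's top; x runs along the line away from the robot, y to the left.
- square: bright steel engineer's square beside the plate, 0.26-0.43 kg. Origin: centre of its outline, underside. Stock (thick leg; grip it across): x -55 to 55, y 41.5 to 59.5, z 0 to 16 mm. Blade (thin leg): x -55 (outer edge) to -33, y 41.5 to -60, z 7 to 9 mm, so it passes 2 mm above the plate. In place its x points along the plate's +y. 2 N slides it; let go, it may tip 1 degree till the tip rests.
- stock_inner_face (a point): middle of the stock's inner face (the one that bears on the plate edge), at (0, 41.5, 8) mm in the square's frame.
- blade_outer_edge (a point): middle of the blade's outer edge, at (-55, -10, 8) mm in the square's frame.
- blade_tip (a point): middle of the blade's free end, at (-44, -60, 8) mm in the square's frame.
- tube: short offcut of dark square steel tube, 40 x 40 mm section, 73 mm long, loose, 0.13 to 0.22 kg, lying flat. Origin: centre of its underside; its length runs along its y (-36.5 to 36.5 mm), x = -20 to 20 mm, z = 0 to 40 mm.
- tube_centre (a point): centre of the tube, 20 mm above its underside.
- magnet: red arrow-shaped welding magnet, 71 x 110 x 16 mm, loose, a bystander beyond the plate. Origin: centre of its underside.
- nut: dark steel hexagon nut, 34 mm across, 16 mm high, loose, a bystander beyond the plate. Origin: centre of its underside.
- marker: yellow paint marker pen, 17 mm thick, 128 mm long, loose, a bystander. Origin: centre of its underside.

How it is judged:
By the outcome, as a careful person would: the job done as asked, in the order asked, and still so for the second after the job is handed in, with the robot touching nothing.
It also fails if it takes over 61 s, if anything falls off the work surface, if the arm or the gripper's body presses on something with over 40 N, if the wrist force passes 120 N, or if a joint passes its speed limit or range.

### The arm

A 7-joint arm with a two-finger parallel gripper is mounted at the origin on a cart in front of the work surface, level with it; the furniture and walls round the work are solid. World frame = base frame: x ahead of the robot, y to its left, z up, the work surface at z = 0. Lengths are in m, angles in degrees, forces in N, time in s.
With the tool pointing down it reaches from about 0.425 to 0.825 m from the base axis. Payload 3.6 kg.
Tool frame: the origin (TCP) lies on the centre line of the jaws, within the pads' length; the fingertips stand 22 mm ahead of it and the grasp point (between the pads) lies 3 mm ahead of it; z points along the fingers, y is the line along which they close (so a half turn about z gives the same grasp; the last joint's range is limited). The gripper opens to 93 mm and grips with 3 to 60 N. Pads are 15 mm wide; open, the fingers measure 128 mm over their backs; the gripper's body (75 mm by 188 mm) begins 65 mm behind the grasp point.
Start: joints at [71.706, 35.231, -0.722, 81.555, 0.464, 63.22, -2.315], TCP at [0.188, -0.622, 0.241] pointing down, gripper open.
Joint ranges: [-178.69, 178.69], [-17.37, 117.87], [-77.05, 75.6], [15.02, 138.74], [-78.02, 258.01], [0.78, 113.62], [-162.83, 162.83]. Speed limits (degrees/s): [159.86, 159.86, 180, 180, 180, 180, 180].

### API

Orientations are given as a 3x3 rotation matrix whose columns are the frame's x, y, z axes.
In Python, from plant import r gives the robot as it stands.
- The arm moves only by the shell command python3 shift.py [FORCE], which reads ROWS from standard input. ROWS is a JSON list that holds a single list of rows (three levels of brackets), with 1 to 10 rows, each of 7 numbers: the finger opening in m, then dx, dy, dz in shares of the most that a row can go, 1 being 62.5 mm, then a rotation vector rx, ry, rz in a scale on which 1.0 is pi rad; each row shifts and turns the commanded pose from where the row before left it, along the tool's axes as they then stand; what a row does not reach is not made up. A row lasts 1/8 s, in which the tool goes at most 0.0625 m and 10.7 degrees, less where a joint would pass 70% of its speed; a pose out of reach is approached as far as the arm can. The fingers move at their own pace and stop on an object; FORCE is the grip in N (left out, the last holds). Time passes only in rows, so rows that do not move let the fingers close. It prints the time, the measured TCP pose, the force, the opening and the grip force at its end. A shift or turn number past 1, either way, is cut back to 1. Input that does not fit is refused with a message, and nothing moves.
- r.get_obs(): the state, without advancing time (a new reading comes with each control period).
- r.snapshot(name): name is "scene" or "top"; returns the picture (400x640x3 uint8, red, green, blue); there is no depth.
- r.camera_model(name): a dict with "camera_matrix" (3x3 intrinsics, pixels), "R" (3x3) and "t" (3): a world point X has camera coordinates R X + t. Camera axes: x right, y down, z forward; pixel columns grow to the right and rows downward; lengths in m; the calibration is good to about 2 mm. A picture is of the moment at which its call begins. camera_model takes no time and is no camera call.
- r.finish_job(): hands the job in; it is judged then, once.
The state is a dict: "time_s": time; "qpos": joint angles; "qd": joint speeds; "effort": joint torques, N m; "position": TCP position; "tool_rot": TCP orientation; "ft_force": force on the tool from outside, world axes, zero at the start; "wrist_torque": the same for the moment, N m; "width": finger opening in m; "grip_force": force on a finger pad.
Only numpy, scipy, OpenCV 4.12 (cv2) and the standard library are available. Lean on these libraries where they do the work, as an engineer would, in place of code of your own. Each camera call takes 0.05 s, during which the arm holds its last target. There are 200 camera calls.

## Working session

There is one attempt and no reset: what is moved stays moved. The work goes in short steps, Python scripts to look and compute and a shell command to move; the robot and the scene stay as the last step left them, time stands still between calls to the robot, and variables do not carry over. Pictures are saved under pics/ and viewed, at most 10 in all, crops included, and the job is handed in when it is done.

```bash
ls; mkdir -p pics
python3 - <<'E'
from plant import r
import cv2
for n in("top","scene"):
    cv2.imwrite(f"pics/{n}0.png",r.snapshot(n)[:,:,::-1]); m=r.camera_model(n); print(n,m)
o=r.get_obs();print(o['position'],o['tool_rot'],o['width'],o['time_s'])
E
```

```text
pics
plant.py
shift.py
top {'camera_matrix': array([[361.49557348,   0.        , 323.81849465],
       [  0.        , 361.49557348, 193.63453199],
       [  0.        ,   0.        ,   1.        ]]), 'R': array([[ 0.01425336, -0.99961863,  0.02365247],
       [-0.98894266, -0.01758533, -0.14725205],
       [ 0.14761183, -0.0212921 , -0.98881616]]), 't': array([-0.00775665,  0.60923375,  0.86804863])}
scene {'camera_matrix': array([[379.78174291,   0.        , 319.14575096],
       [  0.        , 379.78174291, 199.82415337],
       [  0.        ,   0.        ,   1.        ]]), 'R': array([[ 0.55241181, -0.83333238, -0.01995816],
       [-0.4864308 , -0.30282415, -0.81956245],
       [ 0.67692412,  0.46244424, -0.57264218]]), 't': array([-0.29949687,  0.3410743 ,  0.50062821])}
[ 0.18746519 -0.62168869  0.23959648] [[ 9.57415830e-01  2.88711757e-01 -6.70707437e-04]
 [ 2.88712536e-01 -9.57413242e-01  2.22597791e-03]
 [ 5.21812453e-07 -2.32482814e-03 -9.99997298e-01]] 0.09288701288992465 0.1
```

View pics/top0.png

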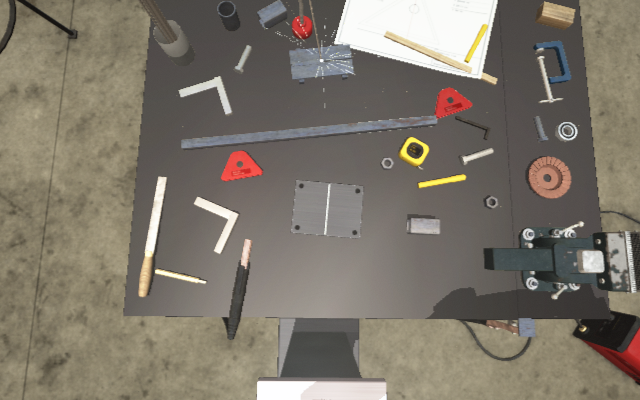

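View pics/scene0.png

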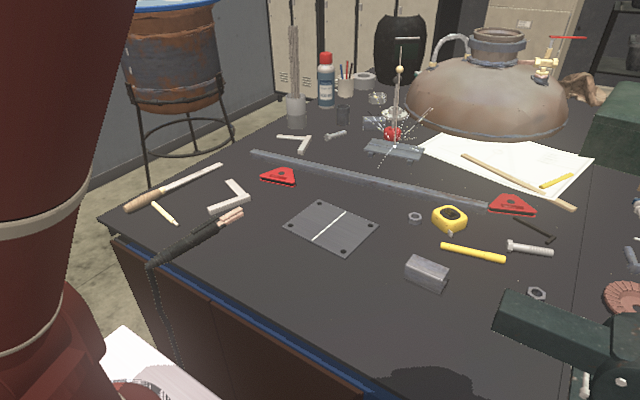

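The top view shows the plate at about (328,209) with the chalk line down its middle. The square is on the left with its corner at (237,213), and the tube is at (424,226). The marker is at (442,181), the nut at (387,163) and the magnet at (240,165). I'll zoom in and segment next.

```bash
cat > h.py <<'E'
import numpy as np,cv2
from plant import r
def ray(n,px,z):
    m=r.camera_model(n);K,R,t=m["camera_matrix"],m["R"],np.array(m["t"])
    px=np.atleast_2d(px).astype(float)
    d=(R.T@np.linalg.inv(K)@np.c_[px,np.ones(len(px))].T).T
    c=-R.T@t
    return c+d*((z-c[2])/d[:,2])[:,None]
def proj(n,X):
    m=r.camera_model(n);X=np.atleast_2d(X)
    c=X@m["R"].T+m["t"];p=c@m["camera_matrix"].T
    return p[:,:2]/p[:,2:]
E
python3 - <<'E'
import cv2,numpy as np
a=cv2.imread("pics/top0.png")[150:270,185:455]
b=cv2.resize(a,None,fx=2.9,fy=2.9,interpolation=cv2.INTER_CUBIC)
s=cv2.imread("pics/scene0.png")[160:300,190:490]
c=cv2.resize(s,(783,365)[0:2] if 0 else (560,261),interpolation=cv2.INTER_CUBIC)
c=cv2.resize(c,(b.shape[1],int(b.shape[1]*.33)))
c=cv2.resize(s[:80,:160],(500,250),interpolation=cv2.INTER_CUBIC)
c=cv2.copyMakeBorder(c,0,0,0,b.shape[1]-500,cv2.BORDER_CONSTANT)
cv2.imwrite("pics/z1.png",np.vstack([b,c])[:600])
E
```

```text
(no output)
```

View pics/z1.png

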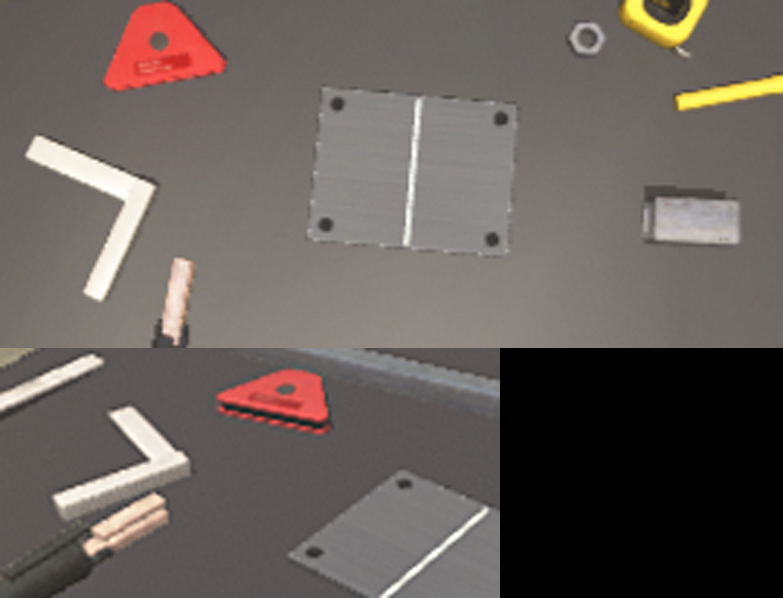

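The crop confirms that the square's lower leg is the thick stock and its left leg is the blade. A torch nozzle lies near the stock's free end. The tube's length runs roughly along world y.

```bash
cat >> h.py <<'E'
def blob(img,cond,seed):
    m=cond.astype(np.uint8)
    n,l=cv2.connectedComponents(m)
    x,y=seed;w=l[y-4:y+5,x-4:x+5];k=np.bincount(w[w>0]).argmax()
    return (l==k).astype(np.uint8)
def cnt(m):
    return max(cv2.findContours(m,cv2.RETR_EXTERNAL,cv2.CHAIN_APPROX_NONE)[0],key=cv2.contourArea)
def corners(m,eps=3.):
    return cv2.approxPolyDP(cnt(m),eps,True)[:,0]
def up(img,k=4): return cv2.resize(img,None,fx=k,fy=k,interpolation=cv2.INTER_CUBIC)
def unup(p,k=4): return (np.asarray(p,float)+.5)/k-.5
def polyfit_edges(m,k=4,eps=10):
    "subpixel corners: approx polygon, then fit line to contour points of each side, intersect"
    c=cnt(m)[:,0].astype(float); p=corners(m,eps).astype(float);L=[]
    for a,b in zip(p,np.roll(p,-1,0)):
        u=(b-a)/np.linalg.norm(b-a);s=(c-a)@u;d=(c-a)@np.array([-u[1],u[0]])
        q=c[(s>.12*np.linalg.norm(b-a))&(s<.88*np.linalg.norm(b-a))&(abs(d)<eps)]
        vx,vy,x0,y0=cv2.fitLine(q.astype(np.float32),cv2.DIST_HUBER,0,.01,.01).ravel()
        L.append(np.cross([x0,y0,1],[x0+vx,y0+vy,1]))
    P=[np.cross(L[i-1],L[i]) for i in range(len(L))]
    return unup([q[:2]/q[2] for q in P],k)
E
python3 - <<'E'
from h import *
np.set_printoptions(precision=4,suppress=True)
a=cv2.imread("pics/top0.png");m=r.camera_model("top");print("cam",-m["R"].T@m["t"])
g=up(a).astype(int);gr=g.mean(2)
for (x,y) in [(328,230),(310,209),(424,226),(424,219),(218,235),(215,208),(328,245),(285,209)]: print((x,y),a[y,x], end=' ')
print()
sq=blob(g,gr>150,(225*4,232*4)); 
P=polyfit_edges(sq);print("sq px\n",P); print(np.c_[ray("top",P,.016)[:,:2],ray("top",P,.009)[:,:2]])
pl=blob(g,cv2.morphologyEx((cv2.GaussianBlur(gr,(0,0),3)>84).astype(np.uint8),cv2.MORPH_OPEN,np.ones((9,9))),(310*4,209*4))
P=polyfit_edges(pl);print("plate",P);W=ray("top",P,.005)[:,:2];print(W,np.linalg.norm(W-np.roll(W,-1,0),axis=1))
ch=blob(g,gr>160,(328*4,209*4));R=cv2.minAreaRect(cnt(ch));b=unup(cv2.boxPoints(R));W=ray("top",b,.005)[:,:2];print("chalk",b,W)
tb=blob(g,gr>115,(424*4,228*4));P=polyfit_edges(tb);print("tube",P,ray("top",P,.04)[:,:2])
o=np.hstack([cv2.resize(x[145*4:255*4,s*4:(s+100)*4]*255,None,fx=.5,fy=.5) for x,s in((sq,180),(pl,280),(tb,370))]);cv2.imwrite("pics/m.png",o)
E
```

```text
cam [0.4745 0.0214 0.9482]
(328, 230) [137 139 141] (310, 209) [136 138 141] (424, 226) [180 176 178] (424, 219) [156 155 159] (218, 235) [109 116 123] (215, 208) [231 242 248] (328, 245) [127 134 139] (285, 209) [107 114 120] 
sq px
 [[197.     195.9768]
 [192.9116 203.6748]
 [227.581  218.9221]
 [212.8027 250.5541]
 [219.7188 254.1097]
 [238.3011 213.6283]]
[[0.6017 0.329  0.6026 0.3313]
 [0.5815 0.3381 0.5823 0.3405]
 [0.5437 0.2473 0.5442 0.249 ]
 [0.4631 0.2802 0.463  0.2822]
 [0.4544 0.2623 0.4543 0.2641]
 [0.5577 0.2206 0.5584 0.2221]]
plate [[ 16.559    1.0371]
 [ 15.8954  26.5206]
 [ -0.375   57.8413]
 [ -0.375  399.375 ]
 [639.375  399.375 ]
 [639.375  385.7024]
 [571.7387 332.7468]
 [576.6811 324.0514]
 [574.3987 318.625 ]
 [517.6011 318.625 ]
 [508.1127 323.3214]
 [508.1702 319.0404]
 [486.625  320.1306]
 [486.625  324.7499]
 [461.5183 319.9152]
 [462.0923 320.6136]
 [460.4737 318.289 ]
 [428.4061 317.8114]
 [433.4429 311.6145]
 [432.9906 306.4809]
 [453.7945 289.0499]
 [472.9422 286.3567]
 [476.4018 295.0233]
 [515.6925 288.6481]
 [513.7802 271.5008]
 [483.7849 269.7256]
[... 4553 characters left out ...]
0357 0.0641 0.0535 0.0347 0.0454 0.004
 0.0356 0.034  0.0769 0.0937 0.0099 0.0073 0.0197 0.0174 0.011  0.0164
 0.018  0.0208 0.0515 0.1265 0.0272 0.0083 0.0928 0.0241 0.0236 0.0081
 0.0121 0.0198 0.0106 0.0275 0.0209 0.0179 0.019  0.0298 0.0121 0.023
 0.0516 0.0081 0.0302 0.2434 0.1466 0.0036 0.0562 0.2911 0.026  0.1458
 0.0149 0.0271 0.0251 0.0175 0.0211 0.1373]
chalk [[323.103  234.2871]
 [327.5001 183.1707]
 [330.5634 183.4342]
 [326.1663 234.5506]] [[ 0.5086  0.0015]
 [ 0.6435 -0.0082]
 [ 0.6429 -0.0164]
 [ 0.508  -0.0065]]
tube [[410.8601 217.6272]
 [409.4117 232.4628]
 [439.875  233.9838]
 [439.875  219.01  ]] [[ 0.5526 -0.2193]
 [ 0.5152 -0.2148]
 [ 0.5125 -0.2919]
 [ 0.5503 -0.2931]]
```

```bash
cat >> h.py <<'E'
def to(p,ya,o=None):
    "tool-axis shift to world p, then rz (deg) to bring tool y to world angle ya"
    o=o or r.get_obs();R=o['tool_rot'];d=R.T@(np.array(p)-o['position'])
    a=np.degrees(np.arctan2(R[1,1],R[0,1]));rz=-((ya-a+180)%360-180)
    print("tool d(mm)",(d*1e3).round(1),"rz",round(rz,2));return d
E
python3 - <<'E'
from h import *
a=cv2.imread("pics/top0.png").astype(int)
t=(a[...,2]-a[...,0]>35)&(a[...,2]>150);ys,xs=np.where(t[232:275,236:262]);i=ys.argmin();print("torch top px",xs[i]+236,ys[i]+232,"left",xs.min()+236)
x=np.array([-.927,.374]);y=np.array([-.374,-.927]);g=np.array([.5216,.2459])
for px in [(245,240),(249,239),(243,250),(252,250)]:
    w=ray("top",px,.03)[0,:2];print(px,w,"in sq from grip x,y",(w-g)@x,(w-g)@y)
o=r.get_obs();R=o['tool_rot']
prev=o['position']
for w in [(.25,-.45,.33),(.42,-.2,.33),(.5216,.2459,.25)]:
    print(w,(R.T@(np.array(w)-prev)*1e3).round(1));prev=np.array(w)
to((.5216,.2459,.25),68)
for n,s in(("scene",(505,290)),):pass
E
```

```text
torch top px 246 239 left 241
(245, 240) [0.49048569 0.19768431] in sq from grip x,y 0.010810294726997627 0.05633269576652668
(249, 239) [0.49312111 0.18781074] in sq from grip x,y 0.004674545046160425 0.06449985262488833
(243, 250) [0.46564963 0.20150964] in sq from grip x,y 0.03526399492076193 0.062075297463968324
(252, 250) [0.46596509 0.17913217] in sq from grip x,y 0.026602396674337583 0.08270123603456499
(0.25, -0.45, 0.33) [ 109.4 -146.5  -90.1]
(0.42, -0.2, 0.33) [ 234.9 -190.3    0.4]
(0.5216, 0.2459, 0.25) [ 226.  -397.4   80.9]
tool d(mm) [ 570.4 -734.2   -8.7] rz -141.22
```

The rows are not in the units I measure in: shifts go in shares of 62.5 mm and turns go in shares of pi rad. I convert before sending: 0.047 m is 0.752, -0.038 m is -0.608.

```bash
echo '[[[0.093, 0.44, -0.584, -0.36, 0, 0, 0], [0.093, 0.44, -0.584, -0.36, 0, 0, 0], [0.093, 0.44, -0.584, -0.36, 0, 0, 0], [0.093, 0.44, -0.584, -0.36, 0, 0, 0], [0.04, 0.752, -0.608, 0, 0, 0, 0], [0.04, 0.752, -0.608, 0, 0, 0, 0], [0.04, 0.752, -0.608, 0, 0, 0, 0], [0.04, 0.752, -0.608, 0, 0, 0, 0], [0.04, 0.752, -0.608, 0, 0, 0, 0]]]' | python3 shift.py 15
echo '[[[0.04, 0.448, -0.8, 0.16, 0, 0, 0], [0.04, 0.448, -0.8, 0.16, 0, 0, 0], [0.04, 0.448, -0.8, 0.16, 0, 0, 0], [0.04, 0.448, -0.8, 0.16, 0, 0, 0], [0.04, 0.448, -0.8, 0.16, 0, 0, -0.0556], [0.04, 0, 0, 0, 0, 0, -0.0556], [0.04, 0, 0, 0, 0, 0, -0.0556], [0.04, 0, 0, 0, 0, 0, -0.0556], [0.04, 0, 0, 0, 0, 0, -0.0556], [0.04, 0, 0, 0, 0, 0, -0.0556]]]' | python3 shift.py
python3 -c "
from h import *
to((.5216,.2459,.12),68)"
```

```text
time_s: 1.23
position: [0.4215, -0.1993, 0.3305]
tool_rot: [[0.958, 0.288, -0.0], [0.288, -0.958, -0.0], [-0.0, -0.0, -1.0]]
ft_force: [1.2, -0.7, -0.2]
width: 0.0478
grip_force: 0.0
time_s: 2.48
position: [0.4825, 0.0785, 0.2803]
tool_rot: [[0.223, 0.975, -0.001], [0.975, -0.223, -0.0], [-0.0, -0.001, -1.0]]
ft_force: [-0.2, 0.2, 0.1]
width: 0.0402
grip_force: 0.0
tool d(mm) [171.9   1.  160.2] rz -80.9
```

Scaled: 0.043 m is 0.688, 0.03 m is 0.48, -10.1 degrees / 180 = -0.0561.

```bash
echo '[[[0.04, 0.688, 0, 0.48, 0, 0, 0], [0.04, 0.688, 0, 0.48, 0, 0, 0], [0.04, 0.688, 0, 0.48, 0, 0, 0], [0.04, 0.688, 0.016, 0.48, 0, 0, 0], [0.04, 0, 0, 0, 0, 0, -0.0561], [0.04, 0, 0, 0, 0, 0, -0.0561], [0.04, 0, 0, 0, 0, 0, -0.0561], [0.04, 0, 0, 0, 0, 0, -0.0561]]]' | python3 shift.py
echo '[[[0.04, 0, 0, 0, 0, 0, -0.0561], [0.04, 0, 0, 0, 0, 0, -0.0561], [0.04, 0, 0, 0, 0, 0, -0.0561], [0.04, 0, 0, 0, 0, 0, -0.0567], [0.04, 0, 0, 0.32, 0, 0, 0], [0.04, 0, 0, 0.32, 0, 0, 0], [0.04, 0, 0, 0, 0, 0, 0]]]' | python3 shift.py
python3 -c "
from h import *
to((.5216,.2459,.028),68)
s=r.snapshot('scene');t=r.snapshot('top')
p=proj('scene',(.52,.245,.02))[0].astype(int);q=proj('top',(.52,.245,.02))[0].astype(int)
f=lambda a,p:cv2.resize(a[p[1]-55:p[1]+55,p[0]-60:p[0]+60,::-1],(400,367),interpolation=cv2.INTER_CUBIC)
cv2.imwrite('pics/a.png',np.hstack([f(s,p),f(t,q)]))"
```

```text
time_s: 3.48
position: [0.5229, 0.2456, 0.1601]
tool_rot: [[-0.462, 0.887, -0.001], [0.887, 0.462, -0.001], [-0.0, -0.001, -1.0]]
ft_force: [-0.1, 1.6, -0.1]
width: 0.0404
grip_force: 0.0
time_s: 4.35
position: [0.5218, 0.2447, 0.1179]
tool_rot: [[-0.925, 0.381, -0.004], [0.381, 0.925, -0.003], [0.003, -0.005, -1.0]]
ft_force: [-0.4, 0.0, -1.4]
width: 0.04
grip_force: 0.0
tool d(mm) [ 0.4  1.5 89.9] rz -0.38
```

View pics/a.png

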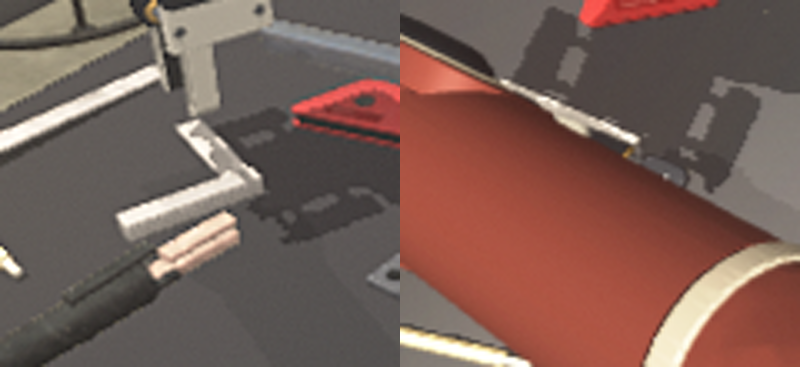

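The gripper sits above the stock and the torch is clear, so I descend and grip.

Scaled: 0.024 m is 0.384, 0.022 m is 0.352, -0.4 degrees / 180 = -0.0022.

```bash
echo '[[[0.04, 0, 0.024, 0.384, 0, 0, -0.0022], [0.04, 0, 0, 0.384, 0, 0, 0], [0.04, 0, 0, 0.352, 0, 0, 0], [0.04, 0, 0, 0.288, 0, 0, 0], [0.04, 0, 0, 0, 0, 0, 0], [0, 0, 0, 0, 0, 0, 0], [0, 0, 0, 0, 0, 0, 0], [0, 0, 0, 0, 0, 0, 0], [0, 0, 0, 0, 0, 0, 0]]]' | python3 shift.py 25
echo '[[[0, 0, 0, -0.32, 0, 0, 0], [0, 0, 0, -0.48, 0, 0, 0], [0, 0, 0, -0.48, 0, 0, 0], [0, 0, 0, 0, 0, 0, 0]]]' | python3 shift.py
```

```text
time_s: 5.58
position: [0.5237, 0.2465, 0.0333]
tool_rot: [[-0.928, 0.374, 0.0], [0.374, 0.928, -0.002], [-0.001, -0.001, -1.0]]
ft_force: [-1.5, -2.9, 5.7]
width: 0.0174
grip_force: 25.0
time_s: 6.08
position: [0.5249, 0.2491, 0.1153]
tool_rot: [[-0.928, 0.373, 0.005], [0.373, 0.928, 0.004], [-0.003, 0.006, -1.0]]
ft_force: [0.2, -0.1, -4.1]
width: 0.0172
grip_force: 25.0
```

Run:
```python
from h import *
np.set_printoptions(precision=4,suppress=True)
a=cv2.imread("pics/top0.png")
w=cv2.GaussianBlur(up(a).astype(np.float32),(0,0),3);d=w[...,2]-w[...,0]
c=((d<9)&(w[...,1]<200)|(w[...,1]>185))
c=cv2.morphologyEx(c.astype(np.uint8),cv2.MORPH_OPEN,np.ones((9,9)));
c[:175*4]=0;c[245*4:]=0;c[:,:285*4]=0;c[:,370*4:]=0
pl=blob(a,c,(310*4,209*4));P=polyfit_edges(pl,eps=14);W=ray("top",P,.005)[:,:2]
print(P,"\n",W,np.linalg.norm(W-np.roll(W,-1,0),axis=1))
e=np.roll(W,-1,0)-W;print(np.degrees(np.arctan2(e[:,1],e[:,0])))
# bolt holes
g=w.mean(2);k=((g<75)).astype(np.uint8);n,l,st,ce=cv2.connectedComponentsWithStats(k[175*4:245*4,290*4:366*4])
H=[unup(ce[i]+[290*4,175*4]) for i in range(1,n) if 80<st[i,4]<1500];H=ray("top",H,.005)[:,:2];print("holes",H,H.mean(0))
```

```text
[[295.1256 180.5014]
 [290.3204 232.4172]
 [359.6172 238.6513]
 [363.9655 186.3692]
 [356.7236 183.4746]
 [355.3866 177.3275]
 [347.8309 183.2465]
 [321.159  180.8356]
 [327.8513 176.3986]] 
 [[ 0.6491  0.0776]
 [ 0.5121  0.0865]
 [ 0.4988 -0.0935]
 [ 0.6367 -0.1051]
 [ 0.6441 -0.0859]
 [ 0.6607 -0.0823]
 [ 0.6443 -0.0622]
 [ 0.6495  0.0087]
 [ 0.6618 -0.0089]] [0.1372 0.1805 0.1384 0.0207 0.0169 0.0259 0.0711 0.0215 0.0875]
[176.2882 -94.2471  -4.8157  68.8767  12.2081 129.1967  85.8179 -55.0193
  98.3503]
holes [[ 0.636   0.0619]
 [ 0.6251 -0.0876]
 [ 0.5263  0.0699]
 [ 0.5153 -0.0797]] [ 0.5757 -0.0089]
```

Scaled: -0.041 m is -0.656, -0.01 m is -0.16.

```bash
echo '[[[0, 0, 0, -0.56, 0, 0, 0], [0, -0.16, -0.656, 0, 0, 0, 0], [0, -0.16, -0.656, 0, 0, 0, 0], [0, -0.16, -0.656, 0, 0, 0, 0], [0, -0.16, -0.656, 0, 0, 0, 0], [0, -0.16, -0.656, 0, 0, 0, 0]]]' | python3 shift.py 30
echo '[[[0, 0, 0, 0, 0, 0, 0.0572], [0, 0, 0, 0, 0, 0, 0.0572], [0, 0, 0, 0, 0, 0, 0.0572], [0, 0, 0, 0, 0, 0, 0.0572], [0, 0, 0, 0, 0, 0, 0.0572], [0, 0, 0, 0, 0, 0, 0.0572], [0, 0, 0, 0, 0, 0, 0.0572], [0, 0, 0, 0, 0, 0, 0], [0, 0, 0, 0, 0, 0, 0]]]' | python3 shift.py
python3 -c "
from h import *
to((.4939,.0398,.060),-4.17)
cv2.imwrite('pics/b.png',np.hstack([cv2.resize(r.snapshot(n)[120:320,200:400,::-1],(400,400)) for n in('scene','top')]))"
```

```text
time_s: 6.82
position: [0.4926, 0.037, 0.1466]
tool_rot: [[-0.928, 0.373, -0.002], [0.373, 0.928, 0.0], [0.002, -0.001, -1.0]]
ft_force: [-0.0, -0.6, -3.8]
width: 0.0171
grip_force: 30.0
time_s: 7.95
position: [0.4931, 0.0386, 0.1471]
tool_rot: [[0.067, 0.998, -0.001], [0.998, -0.067, 0.0], [0.0, -0.001, -1.0]]
ft_force: [0.1, -0.4, -4.0]
width: 0.0174
grip_force: 30.0
tool d(mm) [ 1.2  0.9 87.1] rz 0.32
```

View pics/b.png

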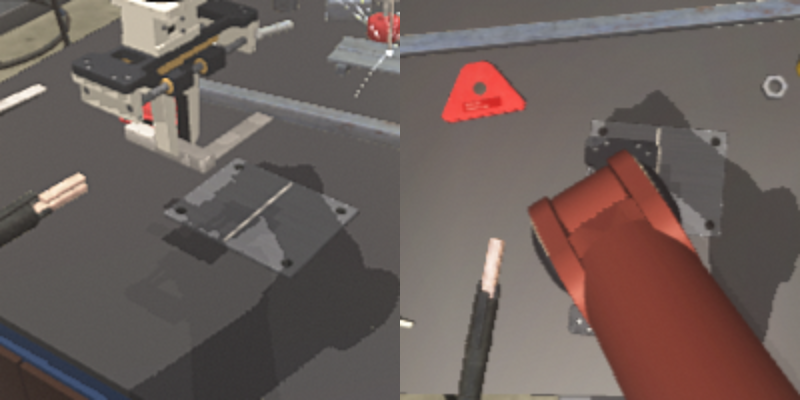

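The scene view shows the square held level above the plate with its corner to the right. The arm blocks the top view. I'll descend most of the way and measure from the scene camera.

Scaled: 0.03 m is 0.48, 0.025 m is 0.4, 0.3 degrees / 180 = 0.0017.

```bash
echo '[[[0, 0.016, 0, 0.48, 0, 0, 0.0017], [0, 0, 0, 0.48, 0, 0, 0], [0, 0, 0, 0.4, 0, 0, 0], [0, 0, 0, 0.32, 0, 0, 0], [0, 0, 0, 0, 0, 0, 0], [0, 0, 0, 0, 0, 0, 0]]]' | python3 shift.py
python3 -c "
from h import *
to((.4939,.0398,.034),-4.17)
s=r.snapshot('scene');cv2.imwrite('pics/s2.png',s[:,:,::-1])
cv2.imwrite('pics/c.png',cv2.resize(s[170:270,230:390,::-1],(800,500),interpolation=cv2.INTER_CUBIC))"
```

```text
time_s: 8.8
position: [0.4943, 0.0398, 0.0432]
tool_rot: [[0.075, 0.997, 0.001], [0.997, -0.075, 0.001], [0.001, 0.001, -1.0]]
ft_force: [-0.2, 0.1, -2.8]
width: 0.0172
grip_force: 30.0
tool d(mm) [-0.  -0.4  9.2] rz -0.13
```

View pics/c.png

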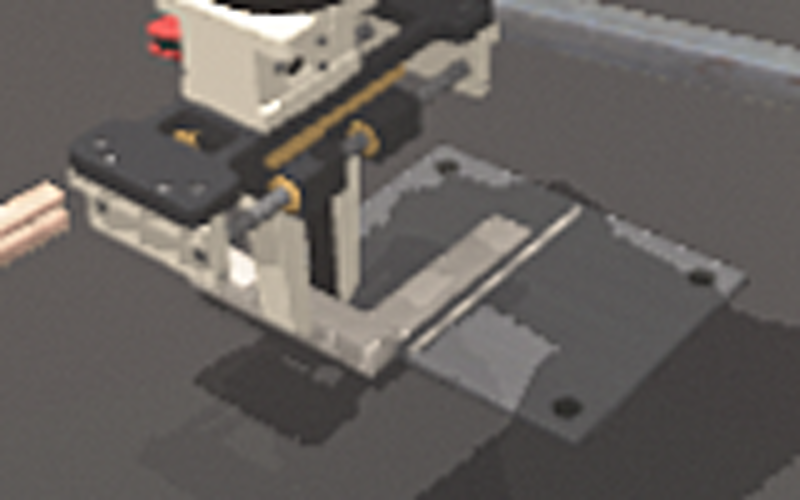

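The blade runs parallel to the chalk and just left of it in this elevated view. I'll lower it to the bench and push it up to the edge.

Scaled: 0.006 m is 0.096, 0.003 m is 0.048, -0.1 degrees / 180 = -0.0006.

```bash
echo '[[[0, 0, 0, 0.096, 0, 0, -0.0006], [0, 0, 0, 0.048, 0, 0, 0], [0, 0, 0, 0, 0, 0, 0], [0, 0, 0.032, 0, 0, 0, 0], [0, 0, 0.024, 0, 0, 0, 0], [0, 0, 0, 0, 0, 0, 0]]]' | python3 shift.py
echo '[[[0, 0, 0.016, 0, 0, 0, 0], [0, 0, 0, 0, 0, 0, 0], [0, 0, 0, 0, 0, 0, 0]]]' | python3 shift.py
python3 -c "
from h import *
o=r.get_obs();print(o['tool_rot'])
s=r.snapshot('scene');cv2.imwrite('pics/s3.png',s[:,:,::-1])"
```

```text
time_s: 9.6
position: [0.4974, 0.0393, 0.0337]
tool_rot: [[0.074, 0.997, 0.0], [0.997, -0.074, 0.0], [0.0, 0.0, -1.0]]
ft_force: [0.1, 0.2, -4.1]
width: 0.0175
grip_force: 30.0
time_s: 9.98
position: [0.4981, 0.0392, 0.0337]
tool_rot: [[0.074, 0.997, 0.0], [0.997, -0.074, 0.0], [0.0, 0.0, -1.0]]
ft_force: [-0.3, -0.2, -2.9]
width: 0.0173
grip_force: 30.0
[[ 7.36342889e-02  9.97285310e-01  3.44976068e-05]
 [ 9.97285310e-01 -7.36342904e-02  4.18939059e-05]
 [ 4.43203837e-05  3.13191285e-05 -9.99999999e-01]]
```

```bash
cat >> h.py <<'E'
C=np.array([.5757,-.0089]);ang=np.radians(-4.17)
XP=np.array([np.cos(ang),np.sin(ang)]);YP=np.array([-XP[1],XP[0]])
def prof(n,img,s,ys,z,horiz=True):
    "grey profile at plate coords (s,y) (m), world height z"
    if horiz: pts=C+s*XP+np.outer(ys,YP)
    else: pts=C+np.outer(ys,XP)+s*YP
    p=proj(n,np.c_[pts,np.full(len(pts),z)]).astype(np.float32)
    return cv2.remap(img.astype(np.float32).mean(2),p[:,0][None],p[:,1][None],cv2.INTER_CUBIC)[0]
E
python3 - <<'E'
from h import *
a=cv2.imread("pics/s3.png");b=cv2.imread("pics/scene0.png")
ys=np.arange(-.010,.0301,.002);print("y mm",(ys*1e3).astype(int))
for s in (-.06,-.04,-.02,0,.02,.03): print(s,"now",prof("scene",a,s,ys,.005).astype(int),"\n   before",prof("scene",b,s,ys,.005).astype(int))
xs=np.arange(-.085,-.055,.002);print((xs*1e3).astype(int))
for y in(.008,-.02,-.05,-.07):print(y,prof("scene",a,y,xs,.005,False).astype(int),"\n b",prof("scene",b,y,xs,.005,False).astype(int))
E
```

```text
y mm [-10  -8  -6  -4  -2   0   2   4   6   8  10  11  14  16  18  19  22  24
  26  27  30]
-0.06 now [119 120 120 119 114  89 115 156 161 162 162 159 155 154 153 154 156 156
 139 106  82] 
   before [120 119 119 113  99 132 224 250 167 107 112 117 119 121 120 119 119 119
 120 121 120]
-0.04 now [127 124 123 123 119 115 135 197 224 186 158 163 174 177 171 170 171 177
 164 117  87] 
   before [121 121 121 118 107 137 210 229 156 110 115 122 120 119 120 120 121 121
 121 119 122]
-0.02 now [125 123 115  98  75  68 120 158 156 151 156 164 166 167 162 155 154 153
 139  94  71] 
   before [119 119 120 114 108 145 238 253 164  99 109 119 120 120 120 120 119 118
 119 120 119]
0 now [ 82  82  80  78  78  97 143 172 163 153 149 149 148 147 148 149 149 137
 110  80  77] 
   before [124 125 124 119 120 150 230 250 196 122 116 123 125 125 125 125 124 123
 124 124 124]
0.02 now [ 89  89  88  85  86 102 132 159 169 168 167 165 163 162 160 162 162 151
 117  84  83] 
   before [121 121 121 115 107 162 247 268 197 115 111 122 123 123 124 124 123 124
 124 125 124]
0.03 now [ 88  87  87  83  83 111 154 172 164 154 156 159 150 143 145 147 145 141
 119  91  83] 
   before [120 121 120 115 109 162 248 247 162  93 106 119 121 122 122 122 121 122
 124 123 122]
[-85 -83 -81 -79 -77 -75 -73 -71 -68 -66 -64 -62 -60 -58 -56 -54]
0.008 [173 163 154 156 156 143 131 115 123 133 156 167 162 163 164 163] 
 b [ 86  87  86  86  86  77  67  79 104 118 121 119 112 107 112 108]
-0.02 [ 85  87  86  86  84  78  70  81 107 123 125 123 120 118 119 119] 
 b [ 87  86  86  87  87  77  66  79 105 123 127 124 119 120 121 121]
-0.05 [ 84  85  84  85  84  82  78  91 116 131 132 133 130 129 128 131] 
 b [ 85  87  88  87  86  83  75  87 117 132 127 122 121 121 121 122]
-0.07 [65 65 64 64 65 66 63 71 85 94 91 89 82 60 43 40] 
 b [ 84  86  87  87  87  84  73  86 118 134 126 123 117  80  51  48]
```

```bash
python3 -c "
from h import *
s=cv2.imread('pics/s3.png');cv2.imwrite('pics/d.png',cv2.resize(s[205:250,282:352],(770,495),interpolation=cv2.INTER_CUBIC))"
```

```text
(no output)
```

View pics/d.png

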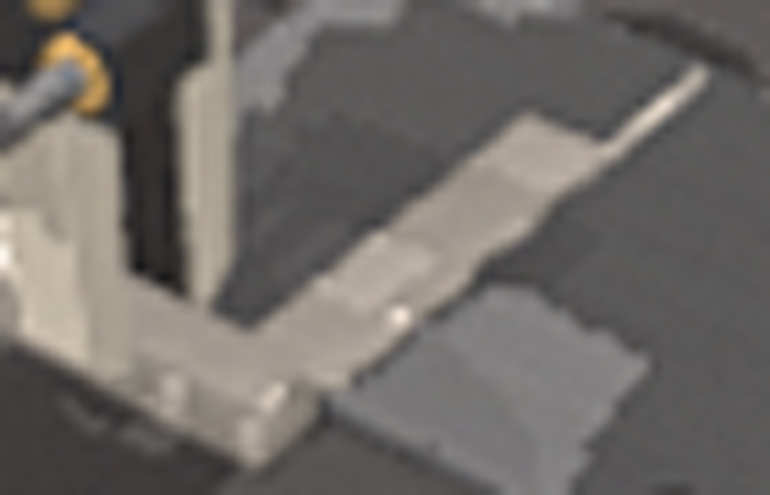

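Scaled: 0.0005 m is 0.008.

```bash
echo '[[[0, 0, 0, 0.008, 0, 0, 0], [0, 0, 0, 0.008, 0, 0, 0], [0, 0, 0, 0, 0, 0, 0]]]' | python3 shift.py
echo '[[[0, 0, 0.024, 0, 0, 0, 0], [0, 0, 0.016, 0, 0, 0, 0], [0, 0, 0, 0, 0, 0, 0]]]' | python3 shift.py
echo '[[[0, 0, 0.016, 0, 0, 0, 0], [0, 0, 0.016, 0, 0, 0, 0], [0, 0, 0, 0, 0, 0, 0]]]' | python3 shift.py
```

```text
time_s: 10.4
position: [0.4981, 0.0392, 0.0333]
tool_rot: [[0.074, 0.997, 0.0], [0.997, -0.074, -0.0], [-0.0, 0.0, -1.0]]
ft_force: [-1.5, -0.9, 5.3]
width: 0.0173
grip_force: 30.0
time_s: 10.78
position: [0.4982, 0.0392, 0.0332]
tool_rot: [[0.073, 0.997, -0.004], [0.997, -0.073, -0.001], [-0.002, -0.004, -1.0]]
ft_force: [-6.0, -0.9, 8.8]
width: 0.0173
grip_force: 30.0
time_s: 11.15
position: [0.4983, 0.0392, 0.0332]
tool_rot: [[0.072, 0.997, -0.008], [0.997, -0.072, -0.002], [-0.003, -0.007, -1.0]]
ft_force: [-8.2, -0.1, 13.9]
width: 0.0172
grip_force: 30.0
```

Scaled: -0.001 m is -0.016.

```bash
echo '[[[0, 0, 0, -0.016, 0, 0, 0], [0, 0, 0, 0, 0, 0, 0], [0, 0, 0, 0, 0, 0, 0]]]' | python3 shift.py
python3 -c "
from h import *
o=r.get_obs();print(o['position'],o['wrist_torque'])"
```

```text
time_s: 11.52
position: [0.5006, 0.0392, 0.0333]
tool_rot: [[0.073, 0.997, -0.004], [0.997, -0.073, -0.0], [-0.001, -0.004, -1.0]]
ft_force: [-5.1, 2.0, 2.3]
width: 0.0175
grip_force: 30.0
[0.50063791 0.03918417 0.03330633] [0.20456113 1.15755731 0.04342976]
```

Scaled: -0.0583 m is -0.9328, 0.0108 m is 0.1728.

```bash
echo '[[[0.04, 0, 0, 0, 0, 0, 0], [0.04, 0, 0, 0, 0, 0, 0], [0.04, 0, 0, 0, 0, 0, 0]]]' | python3 shift.py
echo '[[[0.04, 0, 0, -0.32, 0, 0, 0], [0.04, 0, 0, -0.8, 0, 0, 0], [0.04, 0, 0, -0.8, 0, 0, 0], [0.07, -0.9328, 0.1728, 0, 0, 0, 0], [0.07, -0.9328, 0.1728, 0, 0, 0, 0], [0.07, -0.9328, 0.1728, 0, 0, 0, 0], [0.07, -0.9328, 0.1728, 0, 0, 0, 0], [0.07, -0.9328, 0.1728, 0, 0, 0, 0], [0.07, 0, 0, 0, 0, 0, 0]]]' | python3 shift.py
python3 - <<'E'
from h import *
for n in("top","scene"): cv2.imwrite(f"pics/{n}4.png",r.snapshot(n)[:,:,::-1])
to((.533,-.2555,.036),-1.9)
a=cv2.imread("pics/top4.png")
cv2.imwrite('pics/e.png',cv2.resize(a[170:250,270:380],(770,560),interpolation=cv2.INTER_CUBIC))
E
```

```text
time_s: 11.9
position: [0.504, 0.0388, 0.0339]
tool_rot: [[0.074, 0.997, 0.003], [0.997, -0.074, 0.001], [0.001, 0.003, -1.0]]
ft_force: [-0.0, -0.5, -0.1]
width: 0.039
grip_force: 0.0
time_s: 13.02
position: [0.5341, -0.2638, 0.1528]
tool_rot: [[0.086, 0.996, 0.0], [0.996, -0.086, -0.004], [-0.004, 0.0, -1.0]]
ft_force: [-0.1, 0.9, -0.2]
width: 0.0693
grip_force: 0.0
tool d(mm) [  0.5  -2.1 117.4] rz -2.42
```

View pics/e.png

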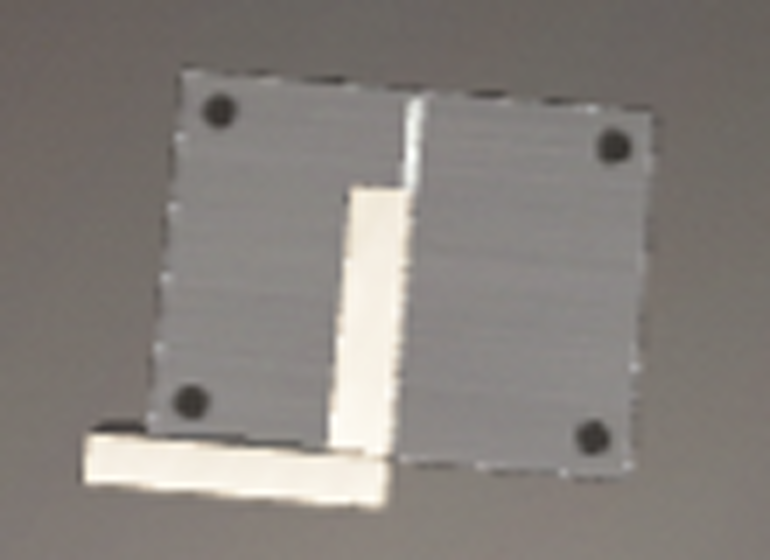

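The square lies with its stock along the near edge and its blade beside the chalk. The tip's right corner is at crop (410,190) against chalk at (413,150). Now for exact numbers.

```bash
cat > meas.py <<'E'
from h import *
import sys
def measure(n,img,z9=.009,z16=.016,rightz=None):
    g=up(img).astype(np.float32).mean(2)
    c=proj(n,(*(C-.02*XP+.012*YP),.009))[0]*4
    sq=blob(g,g>185,tuple(c.astype(int)));k=cnt(sq)[:,0]
    def pl(z): W=ray(n,unup(k),z)[:,:2]-C; return np.c_[W@XP,W@YP]*1e3
    def fit(P,sel,ax):   # line value at middle, slope deg
        q=P[sel];f=np.polyfit(q[:,ax],q[:,1-ax],1);return f[1],np.degrees(np.arctan(f[0])),len(q)
    A=pl(z9);B=pl(z16);F=pl(.007)
    b=(A[:,0]>-58)&(A[:,0]<22)
    m=A[b][:,1].mean()
    print(n,"blade outer y@x0,slope",fit(A,b&(A[:,1]<m),0),"inner",fit(A,b&(A[:,1]>m),0),"tip x",A[:,0].max())
    s=(B[:,1]>32)&(B[:,1]<100);mx=B[s][:,0].mean()
    f=fit(B,s&(B[:,0]>mx),1);h=fit(B,s&(B[:,0]<mx),1)
    print("stock inner x@y0,slope",f,"outer",h,"y range",B[B[:,0]<-72][:,1].min(),B[:,1].max())
def chalk(n,img,s0=-.06,s1=.06):
    ys=np.arange(-.006,.010,.0005);ss=np.arange(s0,s1,.004);v=[]
    for s in ss:
        p=prof(n,img,s,ys,.005);w=np.clip(p-p.min()-.4*(p.max()-p.min()),0,None);v.append((w*ys).sum()/w.sum())
    f=np.polyfit(ss,v,1);print(n,"chalk y@x0 mm",f[1]*1e3,"slope",np.degrees(f[0]))
def edge(n,img,y,):
    xs=np.arange(-.085,-.060,.0005);p=prof(n,img,y,xs,.005,False);i=np.gradient(p).argmax();return xs[i]*1e3
E
python3 - <<'E'
from meas import *
for n in("top","scene"):
    a0=cv2.imread(f"pics/{n}0.png");a=cv2.imread(f"pics/{n}4.png")
    chalk(n,a0);chalk(n,a,.04,.063)
    try: measure(n,a)
    except Exception as e: print(e)
    print("near edge x from frame0",[edge(n,a0,y) for y in(-.07,-.05,-.03,-.01,.02,.04,.06)])
E
```

```text
top chalk y@x0 mm 1.597644355101063 slope 0.042519386091570015
top chalk y@x0 mm 0.5088041067937611 slope 1.3206646462401102
top blade outer y@x0,slope (np.float64(0.4421416188442226), np.float64(0.405674916548239), 123) inner (np.float64(22.700582271754584), np.float64(-0.41828550019038435), 123) tip x 65.41389203325123
stock inner x@y0,slope (np.float64(-70.81874235576721), np.float64(0.01922164457023583), 106) outer (np.float64(-87.35874194998793), np.float64(-0.027186762666704667), 106) y range 0.2899229215568124 111.09333102605414
near edge x from frame0 [np.float64(-68.99999999999999), np.float64(-68.49999999999999), np.float64(-67.49999999999999), np.float64(-69.49999999999999), np.float64(-69.49999999999999), np.float64(-67.99999999999999), np.float64(-67.49999999999999)]
scene chalk y@x0 mm 3.331527344531229 slope -0.04045432309312274
scene chalk y@x0 mm 4.2853138696737245 slope -1.191327089390696
scene blade outer y@x0,slope (np.float64(-0.005045496406686118), np.float64(0.1564251195352621), 103) inner (np.float64(24.045782046700896), np.float64(-0.3289179055079762), 86) tip x 63.961376176117774
stock inner x@y0,slope (np.float64(-69.67039055674842), np.float64(-0.4349731774296549), 91) outer (np.float64(-90.37664358220833), np.float64(0.779936581636186), 90) y range -5.325745267327505 112.1260425071177
near edge x from frame0 [np.float64(-69.49999999999999), np.float64(-69.99999999999999), np.float64(-69.99999999999999), np.float64(-69.99999999999999), np.float64(-67.99999999999999), np.float64(-69.99999999999999), np.float64(-68.99999999999999)]
```

The square is straight and flush, but the blade edge sits 1 to 1.6 mm right of the chalk centre. I'll re-grip it and nudge it left.

The rows are not in the units I measure in: shifts go in shares of 62.5 mm and turns go in shares of pi rad. I convert before sending: 0.0598 m is 0.9568, -0.0119 m is -0.1904.

```bash
echo '[[[0.04, 0.9568, -0.1904, 0, 0, 0, 0], [0.04, 0.9568, -0.1904, 0, 0, 0, 0], [0.04, 0.9568, -0.1904, 0, 0, 0, 0], [0.04, 0.9568, -0.1904, 0, 0, 0, 0], [0.04, 0.8, -0.16, 0, 0, 0, 0], [0.04, 0, 0, 0, 0, 0, 0], [0.04, 0, 0, 0, 0, 0, 0]]]' | python3 shift.py 20
python3 -c "
from h import *
to((.5004,.0392,.0345),-4.17)"
```

```text
time_s: 14.0
position: [0.4984, 0.0377, 0.1539]
tool_rot: [[0.071, 0.997, 0.0], [0.997, -0.071, -0.0], [-0.0, 0.0, -1.0]]
ft_force: [-0.5, -0.7, -0.1]
width: 0.0398
grip_force: 0.0
tool d(mm) [  1.7   1.9 119.4] rz 0.11
```

Scaled: 0.04 m is 0.64, 0.03 m is 0.48, 0.1 degrees / 180 = 0.0006.

```bash
echo '[[[0.04, 0.024, 0.032, 0.64, 0, 0, 0.0006], [0.04, 0, 0, 0.64, 0, 0, 0], [0.04, 0, 0, 0.48, 0, 0, 0], [0.04, 0, 0, 0.152, 0, 0, 0], [0.04, 0, 0, 0, 0, 0, 0], [0, 0, 0, 0, 0, 0, 0], [0, 0, 0, 0, 0, 0, 0], [0, 0, 0, 0, 0, 0, 0]]]' | python3 shift.py 20
python3 -c "
from h import *
print(r.get_obs()['position'])"
```

```text
time_s: 15.0
position: [0.5003, 0.0382, 0.0349]
tool_rot: [[0.075, 0.997, -0.001], [0.997, -0.075, -0.0], [-0.0, -0.001, -1.0]]
ft_force: [-1.8, 0.2, 5.1]
width: 0.0177
grip_force: 20.0
[0.50030812 0.03816973 0.03488718]
```

Scaled: -0.0015 m is -0.024, 0.001 m is 0.016.

```bash
echo '[[[0, 0, 0, -0.024, 0, 0, 0], [0, 0.016, 0.008, 0, 0, 0, 0], [0, 0.016, 0, 0, 0, 0, 0], [0, 0, 0, 0, 0, 0, 0], [0, 0, 0, 0, 0, 0, 0]]]' | python3 shift.py
python3 -c "
from h import *
print(r.get_obs()['position'])"
```

```text
time_s: 15.62
position: [0.5005, 0.0395, 0.0352]
tool_rot: [[0.076, 0.997, -0.002], [0.997, -0.076, -0.001], [-0.001, -0.002, -1.0]]
ft_force: [-3.5, -1.7, -4.2]
width: 0.0175
grip_force: 20.0
[0.5005399  0.03953515 0.03523455]
```

Scaled: 0.001 m is 0.016, 0.0005 m is 0.008, -0.1 degrees / 180 = -0.0006.

```bash
echo '[[[0, 0, 0.008, 0.008, 0, 0, -0.0006], [0, 0, 0.016, 0, 0, 0, 0], [0, 0, 0, 0, 0, 0, 0], [0.04, 0, 0, 0, 0, 0, 0], [0.04, 0, 0, 0, 0, 0, 0], [0.04, 0, 0, 0, 0, 0, 0]]]' | python3 shift.py
echo '[[[0.04, 0, 0, -0.32, 0, 0, 0], [0.04, 0, 0, -0.8, 0, 0, 0], [0.04, 0, 0, -0.8, 0, 0, 0], [0.07, -0.9328, 0.1728, 0, 0, 0, 0], [0.07, -0.9328, 0.1728, 0, 0, 0, 0], [0.07, -0.9328, 0.1728, 0, 0, 0, 0], [0.07, -0.9328, 0.1728, 0, 0, 0, 0], [0.07, -0.9328, 0.1728, 0, 0, 0, 0], [0.07, 0, 0, 0, 0, 0, 0], [0.07, 0, 0, 0, 0, 0, 0]]]' | python3 shift.py
python3 - <<'E'
from meas import *
for n in("top","scene"):
    cv2.imwrite(f"pics/{n}5.png",r.snapshot(n)[:,:,::-1])
    measure(n,cv2.imread(f"pics/{n}5.png"))
to((.533,-.2555,.036),-1.9)
E
```

```text
time_s: 16.38
position: [0.5052, 0.041, 0.0359]
tool_rot: [[0.073, 0.997, 0.004], [0.997, -0.073, 0.002], [0.002, 0.004, -1.0]]
ft_force: [-0.5, -0.3, -0.1]
width: 0.0393
grip_force: 0.0
time_s: 17.62
position: [0.5361, -0.2539, 0.1554]
tool_rot: [[0.073, 0.997, 0.002], [0.997, -0.073, 0.001], [0.001, 0.001, -1.0]]
ft_force: [0.7, -0.8, -0.5]
width: 0.0702
grip_force: 0.0
top blade outer y@x0,slope (np.float64(-0.3470418838466848), np.float64(-0.5498279267484525), 122) inner (np.float64(24.1179895029264), np.float64(0.02103365347160405), 122) tip x 65.41389203325123
stock inner x@y0,slope (np.float64(-70.82885162358758), np.float64(0.03316052288621009), 106) outer (np.float64(-87.37037785910643), np.float64(0.003663757115884821), 106) y range 2.179929929920173 112.1651100023276
scene blade outer y@x0,slope (np.float64(-2.203620374188528), np.float64(-0.2926578268824339), 91) inner (np.float64(25.31614411893379), np.float64(-0.47767755124310424), 86) tip x 63.961376176117774
stock inner x@y0,slope (np.float64(-68.8255207052611), np.float64(-1.0375936238538732), 92) outer (np.float64(-90.2849964523678), np.float64(0.7532149147361602), 88) y range -7.157112313208898 114.00576503364564
tool d(mm) [ -3.5  -3.1 119.6] rz -2.12
```

The blade edge is now within about 0.4 mm of the chalk centre and the stock is still flush and straight. Next is the tube.

Scaled: 0.04 m is 0.64, 0.03 m is 0.48, -2.1 degrees / 180 = -0.0117.

```bash
echo '[[[0.07, -0.056, -0.048, 0.64, 0, 0, -0.0117], [0.07, 0, 0, 0.64, 0, 0, 0], [0.07, 0, 0, 0.48, 0, 0, 0], [0.07, 0, 0, 0.152, 0, 0, 0], [0.07, 0, 0, 0, 0, 0, 0], [0, 0, 0, 0, 0, 0, 0], [0, 0, 0, 0, 0, 0, 0], [0, 0, 0, 0, 0, 0, 0], [0, 0, 0, 0, 0, 0, 0]]]' | python3 shift.py 20
echo '[[[0, 0, 0, -0.32, 0, 0, 0], [0, 0, 0, -0.64, 0, 0, 0], [0, 0, 0, -0.64, 0, 0, 0], [0, 0, 0, 0, 0, 0, 0], [0, 0, 0, 0, 0, 0, 0]]]' | python3 shift.py
```

```text
time_s: 18.85
position: [0.5326, -0.2582, 0.0362]
tool_rot: [[0.037, 0.999, 0.001], [0.999, -0.037, -0.0], [-0.0, 0.001, -1.0]]
ft_force: [0.2, 0.8, 2.1]
width: 0.0403
grip_force: 20.0
time_s: 19.48
position: [0.5313, -0.258, 0.1353]
tool_rot: [[0.037, 0.999, -0.002], [0.999, -0.037, 0.0], [-0.0, -0.002, -1.0]]
ft_force: [-0.4, -0.9, -3.5]
width: 0.0398
grip_force: 20.0
```

Scaled: -9.77 degrees / 180 = -0.0543.

```bash
echo '[[[0, 0, 0, 0, 0, 0, -0.0543], [0, 0, 0, 0, 0, 0, -0.0543], [0, 0, 0, 0, 0, 0, -0.0543], [0, 0, 0, 0, 0, 0, -0.0543], [0, 0, 0, 0, 0, 0, -0.0543], [0, 0, 0, 0, 0, 0, -0.0543], [0, 0, 0, 0, 0, 0, -0.0543], [0, 0, 0, 0, 0, 0, -0.0543], [0, 0, 0, 0, 0, 0, -0.0543], [0, 0, 0, 0, 0, 0, 0]]]' | python3 shift.py
python3 -c "
from h import *
to((.5564,-.0335,.06),85.83)"
```

```text
time_s: 20.72
position: [0.531, -0.2579, 0.1337]
tool_rot: [[-0.997, 0.075, -0.003], [0.075, 0.997, 0.002], [0.003, 0.002, -1.0]]
ft_force: [0.5, 0.6, -1.9]
width: 0.0397
grip_force: 20.0
tool d(mm) [ -8.7 225.5  74.1] rz -0.14
```

Scaled: 0.045 m is 0.72, 0.04 m is 0.64.

```bash
echo '[[[0, -0.0272, 0.72, 0, 0, 0, 0], [0, -0.0272, 0.72, 0, 0, 0, 0], [0, -0.0272, 0.72, 0, 0, 0, 0], [0, -0.0272, 0.72, 0, 0, 0, 0], [0, -0.0272, 0.72, 0, 0, 0, 0], [0, 0, 0, 0.64, 0, 0, 0], [0, 0, 0, 0.544, 0, 0, 0], [0, 0, 0, 0, 0, 0, 0], [0, 0, 0, 0, 0, 0, 0]]]' | python3 shift.py
python3 -c "
from h import *
to((.5564,-.0335,.042),85.83)
for n in('scene','top'):cv2.imwrite(f'pics/{n}6.png',r.snapshot(n)[:,:,::-1])
cv2.imwrite('pics/f.png',np.hstack([cv2.resize(cv2.imread(f'pics/{n}6.png')[170:270,s:s+100],(400,400),interpolation=cv2.INTER_CUBIC) for n,s in(('scene',270),('top',280))]))"
```

```text
time_s: 21.85
position: [0.5577, -0.0338, 0.0625]
tool_rot: [[-0.997, 0.074, 0.001], [0.074, 0.997, 0.001], [-0.001, 0.001, -1.0]]
ft_force: [0.3, -0.3, -1.5]
width: 0.0399
grip_force: 20.0
tool d(mm) [ 1.3  0.2 20.5] rz -0.09
```

View pics/f.png

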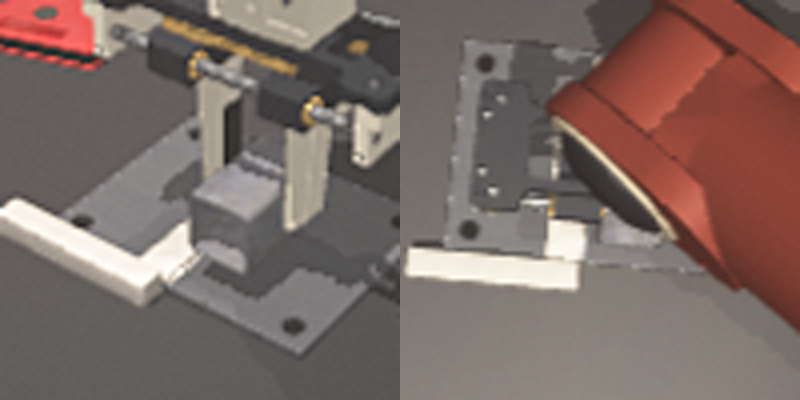

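The scene view shows the tube hanging just right of the blade, parallel to it. I'll lower it to just above the plate and approach the blade gently.

```bash
cat > ff.py <<'E'
from h import *
F=[];P=[]
for _ in range(8):
    r.snapshot("top");o=r.get_obs();F.append(o['ft_force']);P.append(o['position'])
F=np.array(F);P=np.mean(P,0);d=P[:2]-C
print("t",round(o['time_s'],2),"F",F.mean(0).round(2),"sd",F.std(0).round(2),"plate x,y mm",(d@XP*1e3).round(2),(d@YP*1e3).round(2),"z",P[2].round(4),"yaw",np.degrees(np.arctan2(o['tool_rot'][1,1],o['tool_rot'][0,1])).round(2))
E
echo '[[[0, 0, 0, 0.24, 0, 0, 0], [0, 0, 0, 0.08, 0, 0, 0], [0, 0, 0, 0, 0, 0, 0], [0, 0, 0, 0, 0, 0, 0]]]' | python3 shift.py;python3 ff.py
echo '[[[0, 0, 0.064, 0, 0, 0, 0], [0, 0, 0.032, 0, 0, 0, 0], [0, 0, 0, 0, 0, 0, 0], [0, 0, 0, 0, 0, 0, 0]]]' | python3 shift.py;python3 ff.py
```

```text
time_s: 22.45
position: [0.5571, -0.0341, 0.0415]
tool_rot: [[-0.997, 0.073, -0.0], [0.073, 0.997, 0.0], [0.0, 0.0, -1.0]]
ft_force: [-0.3, -0.6, -1.8]
width: 0.0399
grip_force: 20.0
t 22.85 F [ 0.02 -0.09 -1.71] sd [0.49 0.55 0.59] plate x,y mm -16.65 -26.52 z 0.0416 yaw 85.81
time_s: 23.35
position: [0.5576, -0.0282, 0.0417]
tool_rot: [[-0.997, 0.073, -0.0], [0.073, 0.997, -0.0], [0.0, -0.0, -1.0]]
ft_force: [0.2, -0.4, -0.9]
width: 0.0398
grip_force: 20.0
t 23.75 F [ 0.02  0.09 -1.35] sd [0.36 0.7  0.34] plate x,y mm -16.66 -20.63 z 0.0417 yaw 85.81
```

Scaled: 0.001 m is 0.016.

```bash
echo '[[[0, 0, 0.016, 0, 0, 0, 0], [0, 0, 0, 0, 0, 0, 0]]]' | python3 shift.py;python3 ff.py
echo '[[[0, 0, 0.0096, 0, 0, 0, 0], [0, 0, 0, 0, 0, 0, 0]]]' | python3 shift.py;python3 ff.py
echo '[[[0, 0, 0.008, 0, 0, 0, 0], [0, 0, 0, 0, 0, 0, 0]]]' | python3 shift.py;python3 ff.py
```

```text
time_s: 24.0
position: [0.5577, -0.027, 0.0417]
tool_rot: [[-0.997, 0.073, 0.0], [0.073, 0.997, 0.0], [-0.0, 0.0, -1.0]]
ft_force: [0.6, -0.7, -1.6]
width: 0.04
grip_force: 20.0
t 24.4 F [-0.09  0.49 -1.6 ] sd [0.67 0.57 0.4 ] plate x,y mm -16.66 -19.54 z 0.0417 yaw 85.81
time_s: 24.65
position: [0.5577, -0.0265, 0.0417]
tool_rot: [[-0.997, 0.073, 0.0], [0.073, 0.997, 0.0], [-0.0, 0.0, -1.0]]
ft_force: [-0.6, -0.5, -1.8]
width: 0.0397
grip_force: 20.0
t 25.05 F [ 0.22  0.09 -1.26] sd [0.41 0.52 0.39] plate x,y mm -16.66 -18.94 z 0.0417 yaw 85.8
time_s: 25.3
position: [0.5577, -0.026, 0.0417]
tool_rot: [[-0.997, 0.073, 0.0], [0.073, 0.997, 0.0], [-0.0, 0.0, -1.0]]
ft_force: [1.2, 0.3, -1.3]
width: 0.0401
grip_force: 20.0
t 25.7 F [-0.22  0.21 -1.82] sd [0.45 0.38 0.55] plate x,y mm -16.65 -18.42 z 0.0417 yaw 85.81
```

Scaled: 0.0005 m is 0.008.

```bash
for i in 1; do :; done; echo '[[[0, 0, 0.008, 0, 0, 0, 0], [0, 0, 0, 0, 0, 0, 0]]]' | python3 shift.py|head -1;python3 ff.py
echo '[[[0, 0, 0.008, 0, 0, 0, 0], [0, 0, 0, 0, 0, 0, 0]]]' | python3 shift.py|head -1;python3 ff.py
```

```text
time_s: 25.95
t 26.35 F [-0.01 -0.16 -1.68] sd [0.57 0.48 0.47] plate x,y mm -16.65 -17.95 z 0.0417 yaw 85.8
time_s: 26.6
t 27.0 F [ 0.11 -0.13 -1.84] sd [0.28 0.4  0.44] plate x,y mm -16.65 -17.43 z 0.0417 yaw 85.81
```

```bash
cat > moved.py <<'E'
from meas import *
# stock in top view: left end y, inner/outer line, compared to top5
def st(img):
    g=up(img).astype(np.float32).mean(2);c=proj("top",(*(C-.079*XP+.06*YP),.016))[0]*4
    k=cnt(blob(g,g>185,tuple(c.astype(int))))[:,0];W=ray("top",unup(k),.016)[:,:2]-C;B=np.c_[W@XP,W@YP]*1e3
    s=(B[:,1]>35)&(B[:,1]<100);mx=B[s][:,0].mean();o=[]
    for q in(B[s&(B[:,0]>mx)],B[s&(B[:,0]<mx)]):
        f=np.polyfit(q[:,1]-60,q[:,0],1);o+=[f[1],np.degrees(f[0])]
    e=(B[:,1]>100)&(B[:,0]<-75)&(B[:,0]>-84);l=(B[:,1]<20)&(B[:,0]<-75)&(B[:,0]>-84)
    return np.r_[o,B[e][:,1].mean(),B[l][:,1].mean()].round(2)
a=r.snapshot("top")[:,:,::-1];cv2.imwrite("pics/now_top.png",a)
print(st(cv2.imread("pics/top5.png")),"\n",st(a))
b=r.snapshot("scene")[:,:,::-1];cv2.imwrite("pics/now_scene.png",b)
E
python3 moved.py
python3 - <<'E'
import cv2,numpy as np
cv2.imwrite('pics/g.png',np.hstack([cv2.resize(cv2.imread(f'pics/now_scene.png')[200:260,285:345],(540,540),interpolation=cv2.INTER_CUBIC)]))
E
```

```text
[-7.0770e+01 -3.0000e-02 -8.7380e+01  4.0000e-02  1.1156e+02  2.6800e+00] 
 [-7.0810e+01 -1.7000e-01 -8.7390e+01 -5.0000e-02  1.1151e+02  2.6800e+00]
```

View pics/g.png

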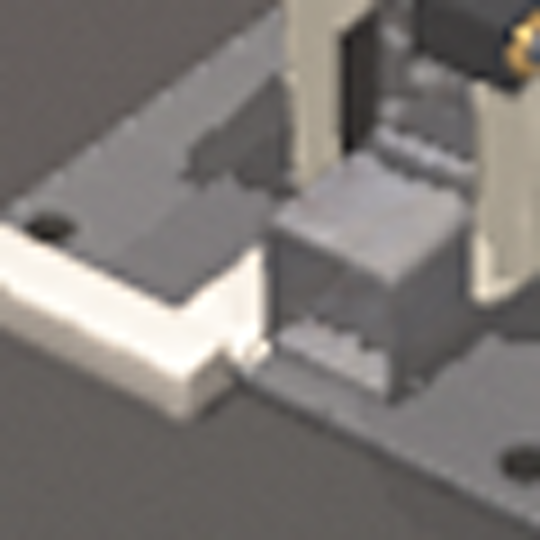

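The square hasn't moved and the tube's lower corner is just short of the blade edge. I'll keep creeping in.

Scaled: 0.0004 m is 0.0064.

```bash
echo '[[[0, 0, 0.0064, 0, 0, 0, 0], [0, 0, 0, 0, 0, 0, 0]]]' | python3 shift.py|head -1;python3 ff.py
echo '[[[0, 0, 0.0064, 0, 0, 0, 0], [0, 0, 0, 0, 0, 0, 0]]]' | python3 shift.py|head -1;python3 ff.py
```

```text
time_s: 27.35
t 27.75 F [ 0.26 -1.13 -1.76] sd [0.45 0.48 0.44] plate x,y mm -16.65 -17.38 z 0.0416 yaw 85.8
time_s: 28.0
t 28.4 F [ 0.13 -2.01 -1.42] sd [0.54 0.58 0.61] plate x,y mm -16.59 -16.85 z 0.0417 yaw 85.81
```

```bash
python3 moved.py
```

```text
[-7.0770e+01 -3.0000e-02 -8.7380e+01  4.0000e-02  1.1156e+02  2.6800e+00] 
 [-71.17  -0.47 -87.62  -0.44 112.51   2.98]
```

Contact was at −17.4 mm, and the last step rotated the square by about 0.45°. I'll back the tube off to −17.4 mm, set it down and release it. Then I'll press the stock back against the plate edge.

Scaled: -0.0008 m is -0.0128, 0.0006 m is 0.0096.

```bash
echo '[[[0, 0, -0.0128, 0, 0, 0, 0], [0, 0, 0, 0.0096, 0, 0, 0], [0, 0, 0, 0, 0, 0, 0]]]' | python3 shift.py|head -1;python3 ff.py; python3 moved.py
```

```text
time_s: 28.88
t 29.27 F [ 0.09  0.24 -1.46] sd [0.57 0.53 0.48] plate x,y mm -16.71 -16.87 z 0.0412 yaw 85.82
[-7.0770e+01 -3.0000e-02 -8.7380e+01  4.0000e-02  1.1156e+02  2.6800e+00] 
 [-71.18  -0.5  -87.6   -0.53 112.42   2.84]
```

Scaled: -0.0006 m is -0.0096, 0.0004 m is 0.0064.

```bash
echo '[[[0, 0, -0.0096, 0.0064, 0, 0, 0], [0, 0, 0, 0.0064, 0, 0, 0], [0, 0, 0, 0, 0, 0, 0]]]' | python3 shift.py|head -1;python3 ff.py
echo '[[[0.058, 0, 0, 0, 0, 0, 0], [0.058, 0, 0, 0, 0, 0, 0], [0.058, 0, 0, 0, 0, 0, 0]]]' | python3 shift.py
echo '[[[0.058, 0, 0, -0.48, 0, 0, 0], [0.058, 0, 0, -0.96, 0, 0, 0], [0, 0, 0, -0.8, 0, 0, 0], [0, 0, 0, 0, 0, 0, 0]]]' | python3 shift.py
python3 -c "
from h import *
to((.47,.05,.12),-4.17)"
```

```text
time_s: 29.75
t 30.15 F [-1.57  1.11  5.25] sd [0.3  0.4  0.34] plate x,y mm -16.64 -17.26 z 0.0411 yaw 85.83
time_s: 30.52
position: [0.5578, -0.0261, 0.04]
tool_rot: [[-0.997, 0.073, -0.0], [0.073, 0.997, -0.0], [0.0, -0.0, -1.0]]
ft_force: [0.5, 0.3, 0.0]
width: 0.0576
grip_force: 0.0
time_s: 31.02
position: [0.5601, -0.0247, 0.1843]
tool_rot: [[-0.997, 0.073, 0.008], [0.073, 0.997, 0.001], [-0.008, 0.001, -1.0]]
ft_force: [-0.3, 0.4, -0.3]
width: 0.0425
grip_force: 0.0
tool d(mm) [95.8 67.8 63.6] rz 89.97
```

```bash
python3 -c "
from h import *
to((.4681,.0561,.12),85.83)"; python3 moved.py
```

```text
tool d(mm) [98.2 73.7 63.6] rz -0.03
[-7.0770e+01 -3.0000e-02 -8.7380e+01  4.0000e-02  1.1156e+02  2.6800e+00] 
 [-71.13  -0.57 -87.65  -0.42 112.51   2.8 ]
```

Scaled: 0.06 m is 0.96, 0.05 m is 0.8.

```bash
echo '[[[0, 0.528, 0.392, 0, 0, 0, 0], [0, 0.528, 0.392, 0, 0, 0, 0], [0, 0.512, 0.392, 0, 0, 0, 0], [0, 0, 0, 0.96, 0, 0, 0], [0, 0, 0, 0.8, 0, 0, 0], [0, 0, 0, 0.48, 0, 0, 0], [0, 0, 0, 0, 0, 0, 0], [0, 0, 0, 0, 0, 0, 0]]]' | python3 shift.py
python3 ff.py
```

```text
time_s: 32.12
position: [0.4654, 0.055, 0.0405]
tool_rot: [[-0.997, 0.073, -0.0], [0.073, 0.997, 0.001], [0.0, 0.001, -1.0]]
ft_force: [0.1, -0.2, -0.5]
width: 0.0005
grip_force: 0.0
t 32.52 F [-0.13 -0.31 -0.12] sd [0.65 0.35 0.46] plate x,y mm -114.13 55.56 z 0.0411 yaw 85.79
```

Scaled: 0.012 m is 0.192, -0.006 m is -0.096.

```bash
echo '[[[0, 0, 0, 0.192, 0, 0, 0], [0, -0.096, 0, 0, 0, 0, 0], [0, -0.096, 0, 0, 0, 0, 0], [0, -0.032, 0, 0, 0, 0, 0], [0, -0.032, 0, 0, 0, 0, 0], [0, 0, 0, 0, 0, 0, 0]]]' | python3 shift.py
echo '[[[0, -0.024, 0, 0, 0, 0, 0], [0, -0.016, 0, 0, 0, 0, 0], [0, 0, 0, 0, 0, 0, 0]]]' | python3 shift.py
```

```text
time_s: 33.28
position: [0.4815, 0.0536, 0.0283]
tool_rot: [[-0.997, 0.073, 0.0], [0.073, 0.997, 0.0], [-0.0, 0.0, -1.0]]
ft_force: [-0.2, -0.3, -0.1]
width: 0.0007
grip_force: 0.0
time_s: 33.65
position: [0.483, 0.0535, 0.0282]
tool_rot: [[-0.997, 0.073, -0.001], [0.073, 0.997, -0.0], [0.001, -0.0, -1.0]]
ft_force: [-2.1, 0.6, 1.5]
width: 0.0006
grip_force: 1.2
```

Scaled: -0.001 m is -0.016.

```bash
echo '[[[0, -0.016, 0, 0, 0, 0, 0], [0, -0.016, 0, 0, 0, 0, 0], [0, 0, 0, 0, 0, 0, 0]]]' | python3 shift.py|grep -E 'time|pos|ft'; python3 moved.py
echo '[[[0, -0.016, 0, 0, 0, 0, 0], [0, -0.008, 0, 0, 0, 0, 0], [0, 0, 0, 0, 0, 0, 0]]]' | python3 shift.py|grep -E 'time|pos|ft'; python3 moved.py
```

```text
time_s: 34.02
position: [0.4833, 0.0535, 0.0282]
ft_force: [-6.4, 0.1, 4.8]
time_s: 34.45
position: [0.4834, 0.0535, 0.0281]
ft_force: [-8.9, 0.3, 6.9]Traceback (most recent call last):
  File "moved.py", line 12, in <module>
    print(st(cv2.imread("pics/top5.png")),"\n",st(a))
                                               ~~^^^
  File "moved.py", line 5, in st
    k=cnt(blob(g,g>185,tuple(c.astype(int))))[:,0];W=ray("top",unup(k),.016)[:,:2]-C;B=np.c_[W@XP,W@YP]*1e3
          ~~~~^^^^^^^^^^^^^^^^^^^^^^^^^^^^^^
  File "h.py", line 16, in blob
    x,y=seed;w=l[y-4:y+5,x-4:x+5];k=np.bincount(w[w>0]).argmax()
                                    ~~~~~~~~~~~~~~~~~~~~~~~~~~^^
ValueError: attempt to get argmax of an empty sequence
Traceback (most recent call last):
  File "moved.py", line 12, in <module>
    print(st(cv2.imread("pics/top5.png")),"\n",st(a))
                                               ~~^^^
  File "moved.py", line 5, in st
    k=cnt(blob(g,g>185,tuple(c.astype(int))))[:,0];W=ray("top",unup(k),.016)[:,:2]-C;B=np.c_[W@XP,W@YP]*1e3
          ~~~~^^^^^^^^^^^^^^^^^^^^^^^^^^^^^^
  File "h.py", line 16, in blob
    x,y=seed;w=l[y-4:y+5,x-4:x+5];k=np.bincount(w[w>0]).argmax()
                                    ~~~~~~~~~~~~~~~~~~~~~~~~~~^^
ValueError: attempt to get argmax of an empty sequence
```

Scaled: -0.06 m is -0.96, -0.059 m is -0.944.

```bash
echo '[[[0, 0.16, 0, 0, 0, 0, 0], [0, 0.16, 0, -0.48, 0, 0, 0], [0, 0, 0, -0.96, 0, 0, 0], [0, 0, 0, -0.96, 0, 0, 0], [0.058, -0.224, -0.944, 0, 0, 0, 0], [0.058, -0.224, -0.944, 0, 0, 0, 0], [0.058, -0.224, -0.944, 0, 0, 0, 0], [0.058, -0.224, -0.944, 0, 0, 0, 0], [0.058, -0.224, -0.944, 0, 0, 0, 0]]]' | python3 shift.py | head -2
python3 moved.py
python3 - <<'E'
from meas import *
a=cv2.imread("pics/now_top.png");measure("top",a)
g=up(a).astype(np.float32).mean(2)
# tube top: profile across plate y at z=.045 and tube edges, several x
ys=np.arange(-.05,.03,.001)
for s in(-.045,-.03,-.02,-.01,.005):
    p=prof("top",a,s,ys,.045);print(s,p[::2].astype(int))
print((ys[::2]*1e3).astype(int))
xs=np.arange(-.075,.04,.003);print(prof("top",a,-.018,xs,.045,False).astype(int));print((xs*1e3).astype(int))
E
```

```text
time_s: 35.62
position: [0.5164, -0.2478, 0.1785]
[-7.0770e+01 -3.0000e-02 -8.7380e+01  4.0000e-02  1.1156e+02  2.6800e+00] 
 [-7.0770e+01 -2.1000e-01 -8.7520e+01 -7.0000e-02  1.1274e+02  2.7200e+00]
top blade outer y@x0,slope (np.float64(2.5644744985596954), np.float64(-0.02709059343997333), 123) inner (np.float64(24.767710445407484), np.float64(-0.3111785509754526), 122) tip x 65.47403231649233
stock inner x@y0,slope (np.float64(-70.66485098795296), np.float64(-0.12444836105905413), 106) outer (np.float64(-87.48140381177743), np.float64(-0.04474894213424183), 106) y range 2.290171783750376 113.2361706319544
-0.045 [139 138 139 138 138 126 122 143 177 186 187 187 188 187 186 187 186 183
 181 181 181 175 168 167 169 134 136 197 240 242 241 242 243 243 243 244
 244 221 157 137]
-0.03 [140 139 139 138 133 129 133 154 177 186 182 184 185 186 188 189 189 188
 189 185 175 173 161 157 149 136 150 208 242 242 241 241 240 240 240 240
 240 219 169 130]
-0.02 [137 137 136 135 132 124 123 142 170 184 191 192 186 180 182 183 181 177
 174 174 175 180 184 182 175 143 152 203 245 242 240 239 239 24
[... 151 characters left out ...]
 242 239 238 239 240 241 243
 244 240 166 129]
0.005 [135 134 134 134 132 127 119 144 172 182 183 186 183 179 175 171 170 170
 169 166 165 169 174 177 176 150 165 216 248 237 237 238 237 237 236 236
 232 193 141 136]
[-50 -48 -46 -44 -41 -39 -37 -35 -33 -31 -29 -27 -25 -23 -21 -19 -17 -15
 -13 -11  -9  -7  -5  -3  -1   0   2   4   6   8  10  12  14  16  18  20
  22  24  26  28]
[130 110 141 142 138 150 181 183 187 188 186 184 188 186 186 189 187 180
 181 182 182 181 176 174 175 172 171 170 167 170 137  86  90 128 136 133
 135 136 135]
[-75 -72 -68 -65 -62 -59 -56 -53 -50 -47 -44 -41 -38 -35 -32 -29 -26 -23
 -20 -17 -14 -11  -8  -5  -2   0   3   6   9  12  15  18  21  24  27  30
  33  36  39]
```

The square is flush again, but it sits about 1 mm left of the chalk and I estimate a 0.5 mm gap to the tube. I'll re-grip the stock and slide it about 1 mm right, square to the plate. That should bring the edge onto the line and up against the tube's full side.

Scaled: 10 degrees / 180 = 0.0556.

```bash
echo '[[[0.04, 0, 0, 0, 0, 0, 0.0556], [0.04, 0, 0, 0, 0, 0, 0.0556], [0.04, 0, 0, 0, 0, 0, 0.0556], [0.04, 0, 0, 0, 0, 0, 0.0556], [0.04, 0, 0, 0, 0, 0, 0.0556], [0.04, 0, 0, 0, 0, 0, 0.0556], [0.04, 0, 0, 0, 0, 0, 0.0556], [0.04, 0, 0, 0, 0, 0, 0.0556], [0.04, 0, 0, 0, 0, 0, 0.0556], [0.04, 0, 0, 0, 0, 0, 0]]]' | python3 shift.py | head -2
python3 -c "
from h import *
to((.5003,.0395,.0345),-4.17)"
```

```text
time_s: 36.98
position: [0.5161, -0.2447, 0.1787]
tool d(mm) [282.6 -36.1 143.7] rz 0.12
```

Scaled: 0.06 m is 0.96, 0.0565 m is 0.904, 0.1 degrees / 180 = 0.0006.

```bash
echo '[[[0.04, 0.904, -0.1152, 0, 0, 0, 0.0006], [0.04, 0.904, -0.1152, 0, 0, 0, 0], [0.04, 0.904, -0.1152, 0, 0, 0, 0], [0.04, 0.904, -0.1152, 0, 0, 0, 0], [0.04, 0.904, -0.1152, 0, 0, 0, 0], [0.04, 0, 0, 0.96, 0, 0, 0], [0.04, 0, 0, 0.64, 0, 0, 0], [0.04, 0, 0, 0.32, 0, 0, 0], [0.04, 0, 0, 0, 0, 0, 0], [0.04, 0, 0, 0, 0, 0, 0]]]' | python3 shift.py 20 | head -2
python3 -c "
from h import *
to((.5003,.0395,.0345),-4.17)"
```

```text
time_s: 38.22
position: [0.5016, 0.0401, 0.0591]
tool d(mm) [-0.7 -1.3 24.6] rz -0.04
```

Scaled: 0.015 m is 0.24, 0.0095 m is 0.152.

```bash
echo '[[[0.04, -0.008, -0.0208, 0.24, 0, 0, 0], [0.04, 0, 0, 0.152, 0, 0, 0], [0.04, 0, 0, 0, 0, 0, 0], [0, 0, 0, 0, 0, 0, 0], [0, 0, 0, 0, 0, 0, 0], [0, 0, 0, 0, 0, 0, 0]]]' | python3 shift.py 20
echo '[[[0, 0, 0.008, -0.0192, 0, 0, 0], [0, 0, 0.008, 0, 0, 0, 0], [0, 0, 0, 0, 0, 0, 0]]]' | python3 shift.py;python3 ff.py
```

```text
time_s: 38.98
position: [0.4999, 0.0394, 0.0341]
tool_rot: [[0.075, 0.997, 0.001], [0.997, -0.075, 0.0], [0.0, 0.001, -1.0]]
ft_force: [0.3, -0.3, 0.6]
width: 0.0175
grip_force: 20.0
time_s: 39.35
position: [0.5, 0.0391, 0.0347]
tool_rot: [[0.075, 0.997, -0.001], [0.997, -0.075, -0.0], [-0.0, -0.001, -1.0]]
ft_force: [0.4, 0.1, -4.2]
width: 0.0173
grip_force: 20.0
t 39.75 F [ 0.04  0.16 -3.86] sd [0.38 0.36 0.45] plate x,y mm -78.74 42.41 z 0.0349 yaw -4.29
```

Scaled: 0.0007 m is 0.0112, -0.0005 m is -0.008, -0.1 degrees / 180 = -0.0006.

```bash
echo '[[[0, -0.008, 0.0112, 0.0048, 0, 0, -0.0006], [0, -0.008, 0.008, 0, 0, 0, 0], [0, 0, 0.008, 0, 0, 0, 0], [0, 0, 0, 0, 0, 0, 0]]]' | python3 shift.py | head -2;python3 ff.py
```

```text
time_s: 40.25
position: [0.5005, 0.0388, 0.0346]
t 40.65 F [-4.47  2.37 -0.8 ] sd [0.27 0.28 0.41] plate x,y mm -78.47 42.12 z 0.0346 yaw -4.14
```

Scaled: -0.0007 m is -0.0112, -0.0005 m is -0.008.

```bash
echo '[[[0, -0.008, -0.0112, -0.0032, 0, 0, 0], [0, -0.008, 0, 0, 0, 0, 0], [0, 0, 0, 0, 0, 0, 0]]]' | python3 shift.py | head -2;python3 ff.py
```

```text
time_s: 41.02
position: [0.5004, 0.0383, 0.0347]
t 41.42 F [-3.91  3.91 -3.42] sd [0.32 0.62 0.62] plate x,y mm -78.5 41.55 z 0.0347 yaw -4.14
```

Scaled: 0.0005 m is 0.008, 0.0004 m is 0.0064.

```bash
echo '[[[0, -0.0032, 0, 0.0064, 0, 0, 0], [0, 0.008, 0, 0.0048, 0, 0, 0], [0, 0.008, 0, 0, 0, 0, 0], [0, 0, 0, 0, 0, 0, 0]]]' | python3 shift.py | grep -E 'pos|ft'
echo '[[[0.04, 0, 0, 0, 0, 0, 0], [0.04, 0, 0, 0, 0, 0, 0], [0.04, 0, -0.064, 0, 0, 0, 0], [0.04, 0, 0, -0.48, 0, 0, 0], [0.04, 0, 0, -0.96, 0, 0, 0], [0.04, 0, 0, -0.96, 0, 0, 0]]]' | python3 shift.py | head -2
echo '[[[0.04, -0.96, 0, 0, 0, 0, 0], [0.04, -0.96, 0, 0, 0, 0, 0], [0.04, -0.96, 0, 0, 0, 0, 0], [0.04, -0.96, 0, 0, 0, 0, 0], [0.04, -0.96, 0, 0, 0, 0, 0], [0.04, 0, 0, 0, 0, 0, 0]]]' | python3 shift.py | head -2
cat > tube.py <<'E'
from meas import *
a=cv2.imread("pics/now_top.png");measure("top",a)
# blade outer edge and tube left-top edge, tube right-top edge by gradient
for s in(-.05,-.04,-.03,-.02,-.01,0,.01):
    ys=np.arange(-.006,.012,.00025);g=np.gradient(cv2.GaussianBlur(prof("top",a,s,ys,.009)[None],(1,1),0)[0])
    yb=ys[g.argmax()]*1e3
    yr=np.arange(-.042,-.028,.00025);h=np.gradient(prof("top",a,s,yr,.045));yr_=yr[h.argmax()]*1e3
    print(s,"blade edge",yb.round(2),"tube right top",yr_.round(2))
E
python3 moved.py;python3 tube.py
```

```text
position: [0.5004, 0.038, 0.0343]
ft_force: [-4.7, 1.0, -0.3]
time_s: 42.68
position: [0.4974, 0.0379, 0.1858]
time_s: 43.42
position: [0.4735, -0.2682, 0.1834]
[-7.0770e+01 -3.0000e-02 -8.7380e+01  4.0000e-02  1.1156e+02  2.6800e+00] 
 [-7.0770e+01 -3.0000e-02 -8.7430e+01 -2.0000e-02  1.1095e+02  2.3800e+00]
top blade outer y@x0,slope (np.float64(2.0300138010734896), np.float64(0.06829149239936325), 122) inner (np.float64(23.593956883231204), np.float64(-0.013009432119010308), 123) tip x 65.41389203325123
stock inner x@y0,slope (np.float64(-70.82720391254553), np.float64(0.03691599670802373), 106) outer (np.float64(-87.34476396555291), np.float64(-0.06526140031418885), 106) y range 1.5977437437256283 111.38372208744013
-0.05 blade edge 2.0 tube right top -36.75
-0.04 blade edge 2.25 tube right top -36.25
-0.03 blade edge 1.5 tube right top -36.0
-0.02 blade edge 2.25 tube right top -35.75
-0.01 blade edge 1.5 tube right top -37.0
0 blade edge 2.0 tube right top -36.75
0.01 blade edge 2.0 tube right top -35.5
```

Run:
```python
from meas import *
a=cv2.imread("pics/now_top.png");b=cv2.imread("pics/now_scene.png")
ys=np.arange(-.05,.03,.001)
for s in(-.045,-.03,-.02,-.01,.005): print(s,prof("top",a,s,ys,.045)[:24:2].astype(int),prof("top",a,s,ys,.045)[44:60:2].astype(int))
# tube yaw from its top face
g=cv2.GaussianBlur(up(a).astype(np.float32),(0,0),2).mean(2);c=(proj("top",(*(C-.02*XP-.02*YP),.045))[0]*4).astype(int)
m=blob(g,(g>155)&(g<205),tuple(c));k=cnt(m)[:,0];W=ray("top",unup(k),.045)[:,:2]-C;B=np.c_[W@XP,W@YP]*1e3
for q in(B[(B[:,0]>-50)&(B[:,0]<10)&(B[:,1]<-25)],):
    f=np.polyfit(q[:,0],q[:,1],1);print("tube right y, slope",f[1],np.degrees(f[0]),len(q))
print("x",B[:,0].min(),B[:,0].max())
```

```text
-0.045 [138 137 136 137 135 126 131 157 182 184 184 185] [164 166 155 151 185 234 240 241]
-0.03 [138 138 138 138 130 122 124 152 178 186 181 183] [157 153 144 131 167 222 245 240]
-0.02 [137 135 134 135 130 121 124 147 175 183 190 189] [182 178 165 138 166 222 242 240]
-0.01 [134 134 133 134 133 129 139 163 179 184 186 183] [166 172 158 145 171 228 240 239]
0.005 [134 131 131 133 131 125 122 150 174 179 183 183] [173 176 171 143 154 206 242 237]
tube right y, slope -35.489760942903054 0.45557707943316794 95
x -90.09058806990751 60.2362552488981
```

```bash
python3 -c "
from plant import r
print(r.finish_job())"
```

```text
the job is handed in; nothing more can be done
None
```

I handed the job in at about 43.5 s, with no verdict returned: the square is flush on the near edge with its blade edge within about 0.3 mm of the chalk centre, and the tube lies against that edge. After the tube was set I re-pressed and re-gripped the square, sliding it about 1 mm right against the tube; I inferred that contact from force and edge shift rather than seeing it, and did not re-check the magnet, nut and marker.

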